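Free the jammed lens drawer and put the examination lens away

TASK

The shallow lens drawer on the examination desk is jammed. Work its front firmly from side to side, all the way each way, until both brass catches have let go, bring it back straight and pull it open, set the small black-rimmed lens flat in the pocket behind the finger well without dropping it, and push the drawer fully home again. Do not disturb the other things on the desk.

Things in the scene. Friction and masses are not known exactly. Their poses are not given: they have to be found in the camera images.
- unit: Fixed white drawer unit, 194 mm wide. Origin: at table level under the middle of the shut drawer's front; x points into the housing (away from the robot, yaw within 0.2 rad), y left, z up. The drawer opens along -x. Base plate 6 mm thick, x -60 to 210 mm, 124 mm wide up to x = 60, then 194 mm.
- roof_edge (a point): Middle of the roof's front edge, on its top, at (82, 0, 46) mm of the unit; roof from there to x = 210 mm. Two white caps over the catches stand in front of it, x 60 to 82 mm, |y| 67 to 97 mm, top also at 46 mm. Inside, guide walls narrow from 9 mm side play at the mouth to 1.5 mm at the rear; a firm back stop lies 1.5 mm behind the shut drawer.
- drawer: Loose grey drawer 200 mm long (x), 111 wide (y), 28 high, 0.45 kg, on the 6 mm base plate. Origin: middle of its lower front edge, at (0, 0, 6) mm of the unit when shut, same axes. Along x: front wall 0-5 mm, finger well 5-53, wall 53-58, lens pocket 58-130, dark filled rear. Shut, it can only swing about its rear end, 0.07 rad (13 mm at the well) each way; catches block a straight pull.
- well (a point): Centre of the finger well's floor (9 mm above the table): 48 mm long (x), 92 wide (y), walls 25 mm high. Put shut fingers in here to push its side walls (to swing), front wall (to open) or rear wall (to shut the drawer). Drawer axes.
- pocket (a point): Centre of the lens pocket's floor (9 mm above the table): 72 mm long (x), 92 wide (y), walls 25 mm high; the lens belongs near its middle. It is mostly under the roof when shut; drawn out 75 to 85 mm the pocket is all open from above and the drawer still rests in its guides (110 mm at most). Drawer axes.
- shoe_left (a joint): Left (+y) brass catch: how far it is pushed outward, m. Starts at 0 to 0.001, its nose biting 6.5 mm into a notch in the drawer's left flank, 71 mm behind its front. Swinging the drawer fully to +y pushes it to 0.008-0.011 (about 8 N at the well) and it stays there. Above 0.007 it clears a straight drawer; both must be clear, and the drawer straight, before it slides out.
- shoe_right (a joint): Right (-y) brass catch, likewise in m: pushed out by swinging the drawer's front to -y. One side alone never frees the drawer. While it is swung it may creep out by up to 15 mm; while it is still slanted a freed catch bites again: push its front back to the middle before pulling.
- lens_mid (a point): Centre (half-way up) of the small examination lens: a disc with black rim and glass face, 36 mm diameter, 22 mm high, about 40 g, lying flat on the table (centre 11 mm up) beside the unit; z is its axis. Not the other, big lens.
- big_lens_mid (a point): Centre of the big black-rimmed lens, 58 mm diameter, 26 mm high: leave it alone.
- cup: White ceramic cup, 64 mm across the rim, 70 mm high, origin under its foot: leave it alone. The small lens, big lens and cup may trade places.
- torch: Metal pen torch, 130 mm long, lying on the table, origin at its middle: leave it alone.
- occluder: Flat black eye occluder (paddle), 187 mm long, 6 mm thick, origin in the middle of its handle: leave it alone.
- sanitiser: White plastic bottle, 64 mm diameter, 140 mm high, origin under its base: leave it alone.

How it is judged (in metres and radians):
On the way, in this order (a step that is already met when the one before it is completed fails the run):
1. the drawer, still shut, has been swung to one side: one catch pushed out at least 4 mm (value of joint any of shoe_left, shoe_right above 0.004 m and x of drawer in the frame of unit above -0.025 m), for 0.1 s.
2. the drawer, still shut, has been swung to the other side too: both catches pushed out at least 4 mm (value of joint each of shoe_left, shoe_right above 0.004 m and x of drawer in the frame of unit above -0.025 m), for 0.1 s.
3. the drawer is drawn out at least 60 mm (x of drawer in the frame of unit below -0.06 m), for 0.2 s.
4. the small lens lies flat in the pocket of the open drawer, released (x of lens_mid in the frame of drawer between 0.07 and 0.118 m and y of lens_mid in the frame of drawer between -0.035 and 0.035 m and z of lens_mid in the frame of drawer below 0.02 m and angle between lens_mid's own z axis and vertical below 0.2 rad and contact force between the fingers and lens below 0.05 N and x of drawer in the frame of unit below -0.03 m), for 0.2 s.
At the end, for the whole second after the job is handed in: The small lens lies flat inside the pocket (its centre within 24 mm along and 35 mm across of the pocket's centre), released and at rest, and the drawer is shut: its front within 7 mm of where it stood at the start along its travel, and lying straight in its guides (within 0.1 rad) (x of lens_mid in the frame of drawer between 0.07 and 0.118 m and y of lens_mid in the frame of drawer between -0.035 and 0.035 m and z of lens_mid in the frame of drawer below 0.02 m and angle between lens_mid's own z axis and vertical below 0.2 rad and x of drawer in the frame of unit above -0.007 m and angle between the x axis of drawer and the x axis of unit, either way round below 0.1 rad and height (world z) of drawer below 0.01 m and linear speed of each of lens, drawer below 0.02 m/s); the robot touches nothing.
It fails at once if another thing on the desk is moved more than 20 mm (distance of any of big_lens_mid, cup, torch, occluder, sanitiser from where it was at the start of the episode above 0.02 m).
It fails at once if the lens is let go with its centre more than 45 mm above the table (a drop) (height (world z) of lens_mid above 0.045 m and contact force between the fingers and lens below 0.02 N).
It also fails if it takes over 67 s, if anything falls off the work surface, if the arm or the gripper's body presses on something with over 40 N, if the wrist force passes 120 N, or if a joint passes its speed limit or range.

ROBOT

A 6-joint arm with a two-finger parallel gripper is mounted at the origin on the work surface. World frame = base frame: x ahead of the robot, y to its left, z up, the work surface at z = 0. Lengths are in m, angles in degrees, forces in N, time in s.
With the tool pointing down it reaches from about 0.4 to 0.825 m from the base axis. Payload 7 kg.
Tool frame: the origin (TCP) lies between the finger pads; the fingertips stand 22 mm ahead of it and the grasp point (between the pads) lies 3 mm ahead of it; z points along the fingers, y is the line along which they close (so a half turn about z gives the same grasp; the last joint's range is limited). The gripper opens to 88 mm and grips with 3 to 60 N. Pads are 19 mm wide; open, the fingers measure 130 mm over their backs; the gripper's body (78 mm by 193 mm) begins 47 mm behind the grasp point.
Start: joints at [-52.305, 20.546, 0.682, 0, -70.136, -16.507], TCP at [0.244, -0.629, 0.249] pointing down, gripper open.
Joint ranges: [-176.03, 176.03], [-82.01, 121.73], [-58.28, 71.71], [-173.87, 95.51], [-174.79, -0.11], [-173.66, 173.66]. Speed limits (degrees/s): [136.94, 136.94, 172.46, 180, 180, 180].

INTERFACE

Orientations are given as [roll, pitch, yaw] about the fixed x, y, z axes, in that order (R = Rz(yaw) Ry(pitch) Rx(roll)).
In Python, from plant import ctrl gives the robot as it stands.
- The arm moves only by the tool apply_moves, never from a script. Its argument "targets" is a list of rows, each an object with "travel": the shift along the tool's x, y, z in mm, a list of three; "roll": the turn about the tool's z in degrees; "jaw": the finger opening in mm, from 0 to 87.6. In form: [{"travel": [tx, ty, tz], "roll": roll, "jaw": jaw}, ...]. A call has 1 to 10 rows; each row shifts and turns the commanded pose from where the row before left it, along the tool's axes as they then stand; what a row does not reach is not made up. A row lasts 1/10 s, in which the tool goes at most 50 mm and 8.59 degrees, less where a joint would pass 70% of its speed; a pose out of reach is approached as far as the arm can. A call with a gripper value outside its range is refused whole. The fingers move at their own pace and stop on an object; the grip force is fixed at half the most. Time passes only in rows, so rows that do not move let the fingers close. It gives the time, the measured TCP pose, the force, the opening and the grip force at its end, in the units of the state.
- ctrl.get_obs(): the state, without advancing time (a new reading comes with each control period).
- ctrl.snapshot(name): name is "side" or "top" or "wrist"; returns the picture (480x640x3 uint8, red, green, blue); there is no depth.
- ctrl.calibration(name): a dict with "K" (3x3 intrinsics, pixels), "extrinsics" (4x4, takes a point from camera to world coordinates); the wrist camera has in their place "hand_eye" (4x4, takes a point from camera to tool coordinates, whose origin is the TCP and whose axes are the flange's). Camera axes: x right, y down, z forward; pixel columns grow to the right and rows downward; lengths in m; the calibration is good to about 2 mm. A picture is of the moment at which its call begins: read the wrist's pose just before it. calibration takes no time and is no camera call.
- ctrl.close_job(): hands the job in; it is judged then, once.
The state is a dict: "clock": time; "joint_pos": joint angles; "qvel": joint speeds; "tau": joint torques, N m; "tool_pos": TCP position; "orientation": TCP orientation; "force": force on the tool from outside, world axes, zero at the start; "moment": the same for the moment, N m; "opening": finger opening in m; "gripper_force": force on a finger pad.
Only numpy, scipy, OpenCV 4.12 (cv2) and the standard library are available. Lean on these libraries where they do the work, as an engineer would, in place of code of your own. Each camera call takes 0.05 s, during which the arm holds its last target. There are 200 camera calls.

## Working session

There is one attempt and no reset: what is moved stays moved. The work goes in short steps, Python scripts to look and compute and a tool call to move; the robot and the scene stay as the last step left them, time stands still between calls to the robot, and variables do not carry over. Pictures are saved under pics/ and viewed, at most 10 in all, crops included, and the job is handed in when it is done.

Besides the shell and the picture viewer there is one more tool, called after "Request:" by a JSON object that holds its "api" and its "payload". apply_moves: Moves the arm, as the interface text tells. Its arguments: {"type":"object","properties":{"targets":{"type":"array","items":{"type":"object","properties":{"travel":{"type":"array","items":{"type":"number"}},"roll":{"type":"number"},"jaw":{"type":"number"}}}}},"required":["targets"]}

```bash
mkdir -p pics
cat > h.py <<'E'
import numpy as np,cv2
from plant import ctrl
from scipy.spatial.transform import Rotation as R
def save(n,f):
    im=ctrl.snapshot(n); cv2.imwrite('pics/'+f,im[:,:,::-1]); return im
def ray(n,uv,z):
    c=ctrl.calibration(n);K=np.array(c['K']);T=np.array(c['extrinsics'])
    d=T[:3,:3]@np.linalg.solve(K,[uv[0],uv[1],1]);o=T[:3,3]
    return (o+d*(z-o[2])/d[2]).round(4)
def st():
    o=ctrl.get_obs();print({k:np.round(o[k],4).tolist() for k in ('clock','tool_pos','orientation','force','opening','joint_pos')});return o
E
python3 - <<'E'
from h import *
st();save('top','t0.png');save('side','s0.png')
for n in('top','side'):print(ctrl.calibration(n))
E
```

```text
{'clock': 0.0, 'tool_pos': [0.2438, -0.629, 0.2476], 'orientation': [179.9079, -0.0091, -158.8172], 'force': [0.7988, -0.3118, -0.3711], 'opening': 0.0878, 'joint_pos': [-52.3045, 20.5898, 0.6333, -0.0185, -70.1344, -16.5064]}
{'K': array([[524.70518341,   0.        , 318.93834139],
       [  0.        , 524.70518341, 238.19681873],
       [  0.        ,   0.        ,   1.        ]]), 'extrinsics': array([[ 0.02306112, -0.99231988,  0.12152956,  0.28096051],
       [-0.99967251, -0.02153982,  0.013817  ,  0.01304156],
       [-0.01109316, -0.12180839, -0.99249164,  1.37027197],
       [ 0.        ,  0.        ,  0.        ,  1.        ]])}
{'K': array([[447.66077903,   0.        , 320.80012778],
       [  0.        , 447.66077903, 236.50046559],
       [  0.        ,   0.        ,   1.        ]]), 'extrinsics': array([[ 0.95432945, -0.16397739,  0.2497333 ,  0.19959996],
       [-0.29776438, -0.45400182,  0.83977302, -0.89643982],
       [-0.02432442, -0.8757818 , -0.48209393,  0.58411788],
       [ 0.        ,  0.        ,  0.        ,  1.        ]])}
```

View pics/t0.png

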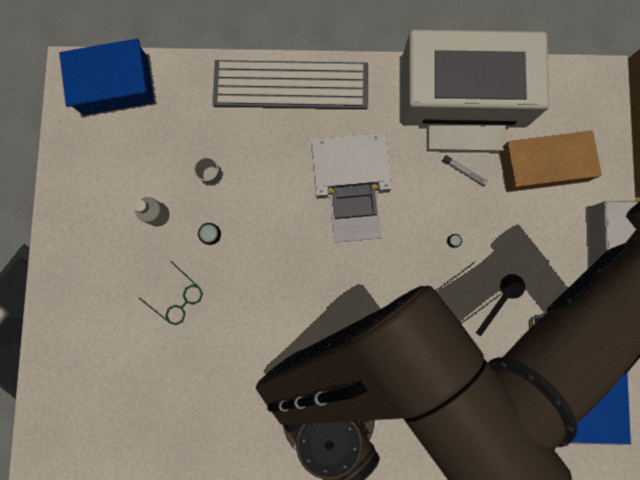

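View pics/s0.png

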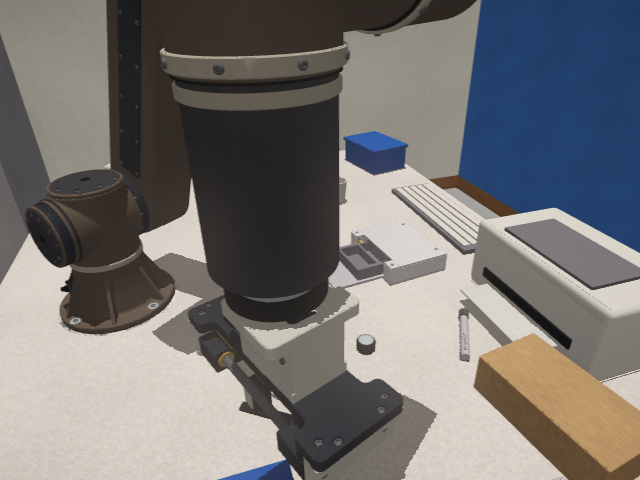

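The top view shows the unit around (352,190), the small lens at (454,240), the big lens at (209,233), the cup at (208,170), the torch at (465,170) and the occluder at (500,305). I'll enlarge the unit and lens area.

Run:
```python
import cv2
im=cv2.imread('pics/t0.png')[125:265,300:480]
cv2.imwrite('pics/t0c.png',cv2.resize(im,None,fx=4.2,fy=4.2,interpolation=cv2.INTER_CUBIC))
```

```text
(no output)
```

View pics/t0c.png

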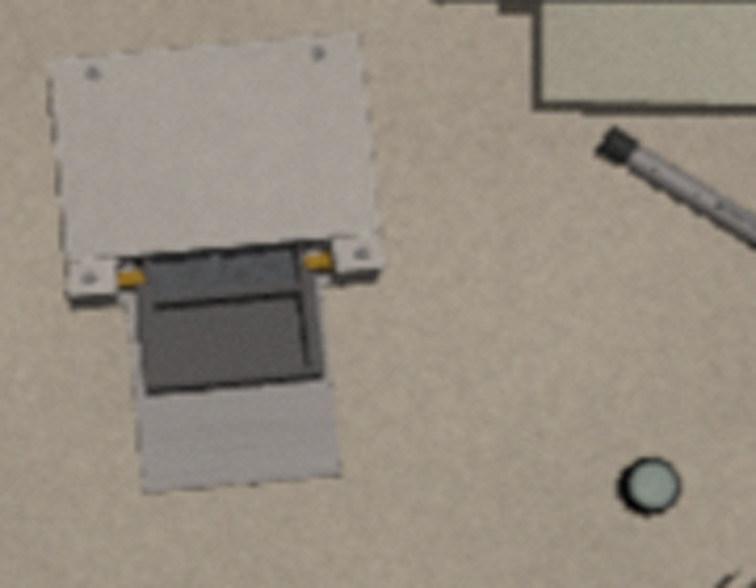

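The crop shows the base plate's front corners at (143,493) and (341,475), the roof's rear corners at (48,62) and (360,33), the drawer's front at (148,390)-(322,375), and the lens top at (653,486).

Run:
```python
from h import *
f=lambda u,v,z:ray('top',(300+(u+.5)/4.2-.5,125+(v+.5)/4.2-.5),z)
a,b=f(143,493,.006),f(341,475,.006)
c,d=f(48,62,.046),f(360,33,.046)
P=lambda u,v:u
for q,w in((a,b),(c,d)):
    dd=q-w;print(q,w,np.linalg.norm(dd),(q+w)/2,'yaw',np.degrees(np.arctan2(-dd[0],dd[1])))
m1,m2=(a+b)/2,(c+d)/2;x=m2-m1;L=np.hypot(x[0],x[1]);yaw=np.arctan2(x[1],x[0]);print('len',L,'yaw',np.degrees(yaw))
u=x[:2]/L;O=(m1[:2]+u*.060+m2[:2]-u*.210)/2;print('O',O,'well',O+.029*u)
print('front',f(148,388,.034),f(322,373,.034),'lens',f(653,486,.022))
print(ctrl.calibration('wrist'))
```

```text
[ 0.4388 -0.0067  0.006 ] [ 0.4528 -0.1298  0.006 ] 0.12389354301173246 [ 0.4458  -0.06825  0.006  ] yaw 6.488295311750606
[0.7018 0.058  0.046 ] [ 0.7241 -0.135   0.046 ] 0.19428404463568283 [ 0.71295 -0.0385   0.046  ] yaw 6.590958917647726
len 0.2688013857851183 yaw 6.354315022279647
O [ 0.50483576 -0.06167574] well [ 0.5336576  -0.05846612]
front [ 0.5005 -0.0081  0.034 ] [ 0.5121 -0.1147  0.034 ] lens [ 0.4481 -0.3196  0.022 ]
{'K': array([[355.13891989,   0.        , 317.07076441],
       [  0.        , 355.13891989, 239.13546982],
       [  0.        ,   0.        ,   1.        ]]), 'hand_eye': array([[-8.13279538e-05, -9.64850835e-01, -2.62798134e-01,
         6.88711895e-02],
       [ 9.99999777e-01, -2.52545401e-04,  6.17739187e-04,
        -1.42461950e-03],
       [-6.62394630e-04, -2.62798025e-01,  9.64850641e-01,
        -1.36360012e-01],
       [ 0.00000000e+00,  0.00000000e+00,  0.00000000e+00,
         1.00000000e+00]])}
```

Request:
{"api": "apply_moves", "payload": {"targets": [{"travel":[0,0,0],"roll":7.4,"jaw":0},{"travel":[0,0,0],"roll":7.35,"jaw":0},{"travel":[-22,33.5,0],"roll":0,"jaw":0},{"travel":[-22,33.5,0],"roll":0,"jaw":0},{"travel":[-22,33.5,0],"roll":0,"jaw":0},{"travel":[-22,33.5,0],"roll":0,"jaw":0},{"travel":[-22,33.5,0],"roll":0,"jaw":0},{"travel":[-22,33.5,0],"roll":0,"jaw":0},{"travel":[-22,33.5,0],"roll":0,"jaw":0},{"travel":[-22,33.5,0],"roll":0,"jaw":0}]}}

```text
clock: 1.1
tool_pos: [0.3891, -0.3417, 0.2484]
orientation: [180.0, -0.0, -173.6]
force: [1.4, -0.3, 0.6]
opening: 0.0131
gripper_force: 0.0
```

Request:
{"api": "apply_moves", "payload": {"targets": [{"travel":[-22,33.5,0],"roll":0,"jaw":0},{"travel":[-22,33.5,0],"roll":0,"jaw":0},{"travel":[-22,33.5,0],"roll":0,"jaw":0},{"travel":[-22,33.5,0],"roll":0,"jaw":0},{"travel":[-22,33.5,0],"roll":0,"jaw":0},{"travel":[-22,33.5,0],"roll":0,"jaw":0},{"travel":[-22,33.5,0],"roll":0,"jaw":0},{"travel":[0,0,35],"roll":0,"jaw":0},{"travel":[0,0,35],"roll":0,"jaw":0},{"travel":[0,0,0],"roll":0,"jaw":0}]}}

```text
clock: 2.1
tool_pos: [0.5124, -0.0927, 0.1742]
orientation: [180.0, -0.5, -173.6]
force: [-1.8, -1.1, -0.9]
opening: 0.0003
gripper_force: 0.0
```

```bash
cat >> h.py <<'E'
O=np.array([.505,-.0617]);YAW=np.radians(6.45)
ux=np.array([np.cos(YAW),np.sin(YAW)]);uy=np.array([-ux[1],ux[0]])
def tgt(p,z):
    "tool travel (mm) from the present TCP to world p at TCP height z"
    o=ctrl.get_obs();d=np.r_[np.array(p)[:2],z]-o['tool_pos']
    M=R.from_euler('xyz',o['orientation'],degrees=True).as_matrix()
    print('travel mm',(M.T@d*1000).round(1))
def unit(p): q=np.array(p)[:2]-O;return (q@ux*1000).round(1),(q@uy*1000).round(1)
def wray(uv,z,o):
    c=ctrl.calibration('wrist');H=np.array(c['hand_eye']);M=R.from_euler('xyz',o['orientation'],degrees=True).as_matrix()
    d=M@H[:3,:3]@np.linalg.solve(np.array(c['K']),[uv[0],uv[1],1]);p=np.array(o['tool_pos'])+M@H[:3,3]
    return (p+d*(z-p[2])/d[2]).round(4)
E
python3 - <<'E'
from h import *
o=st();save('wrist','w1.png');print(unit(o['tool_pos']));tgt(O+.029*ux,.1)
E
```

```text
{'clock': 2.1, 'tool_pos': [0.5124, -0.0927, 0.1742], 'orientation': [179.9605, -0.4877, -173.568], 'force': [-1.7665, -1.1275, -0.9138], 'opening': 0.0003, 'joint_pos': [11.2967, 9.9751, -24.2589, -0.0971, -56.2487, -94.8105]}
(np.float64(3.9), np.float64(-31.7))
travel mm [-23.9  32.3  76.9]
```

View pics/w1.png

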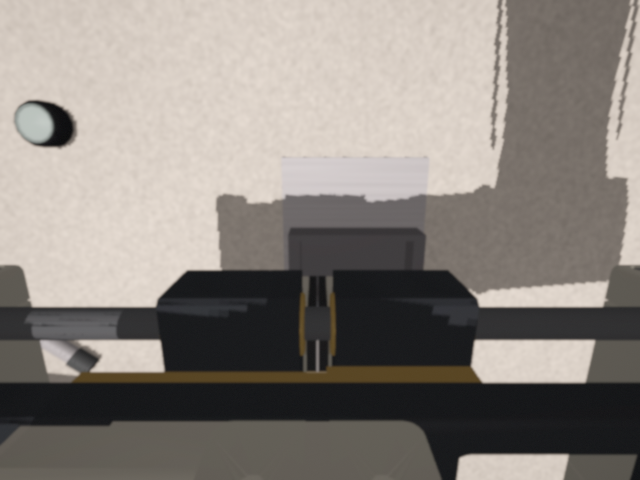

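The wrist view shows the base plate's front edge at (283,157)-(428,157), the drawer's front wall at (290-424,232) and the small lens at (36,123).

Run:
```python
from h import *
o=ctrl.get_obs();print(o['clock'],o['tool_pos'])
for uv,z in(((283,157),.006),((428,157),.006),((290,231),.034),((424,231),.034),((36,123),.022)):
    p=wray(uv,z,dict(tool_pos=np.array([.5124,-.0927,.1742]),orientation=[180,-.49,-173.57]));print(p,unit(p))
tgt(O+.029*ux,.1)
```

```text
2.15 [ 0.51406039 -0.09312936  0.17699262]
[ 0.4578 -0.1283  0.006 ] (np.float64(-54.4), np.float64(-60.9))
[ 0.4442 -0.0076  0.006 ] (np.float64(-54.3), np.float64(60.6))
[ 0.5137 -0.1152  0.034 ] (np.float64(2.6), np.float64(-54.1))
[ 0.5017 -0.0083  0.034 ] (np.float64(2.7), np.float64(53.4))
[ 0.453  -0.3193  0.022 ] (np.float64(-80.6), np.float64(-250.1))
travel mm [-23.9  32.3  76.9]
```

Request:
{"api": "apply_moves", "payload": {"targets": [{"travel":[-12,16,20],"roll":0,"jaw":0},{"travel":[-12,16,20],"roll":0,"jaw":0},{"travel":[0,0,30],"roll":0,"jaw":0},{"travel":[0,0,30],"roll":0,"jaw":0},{"travel":[0,0,20],"roll":0,"jaw":0},{"travel":[0,0,13],"roll":0,"jaw":0},{"travel":[0,0,6],"roll":0,"jaw":0},{"travel":[0,0,0],"roll":0,"jaw":0},{"travel":[0,0,0],"roll":0,"jaw":0}]}}

```text
clock: 3.05
tool_pos: [0.5368, -0.0585, 0.0409]
orientation: [180.0, 0.1, -173.6]
force: [-0.7, 0.4, -0.2]
opening: 0.0003
gripper_force: 0.0
```

Run:
```python
from h import *
o=st();print(unit(o['tool_pos']));tgt(O+.029*ux,.038)
```

```text
{'clock': 3.05, 'tool_pos': [0.5368, -0.0585, 0.0409], 'orientation': [179.9999, 0.112, -173.5632], 'force': [-0.7494, 0.3708, -0.157], 'opening': 0.0003, 'joint_pos': [14.5912, 21.0505, -30.5544, 0.0255, -38.2842, -98.1744]}
(np.float64(32.0), np.float64(-0.4))
travel mm [3.  0.4 2.9]
```

Request:
{"api": "apply_moves", "payload": {"targets": [{"travel":[2,4,2],"roll":0,"jaw":0},{"travel":[0,5,0],"roll":0,"jaw":0},{"travel":[0,5,0],"roll":0,"jaw":0},{"travel":[0,5,0],"roll":0,"jaw":0},{"travel":[0,3,0],"roll":0,"jaw":0},{"travel":[0,2,0],"roll":0,"jaw":0},{"travel":[0,2,0],"roll":0,"jaw":0},{"travel":[0,2,0],"roll":0,"jaw":0},{"travel":[0,2,0],"roll":0,"jaw":0},{"travel":[0,2,0],"roll":0,"jaw":0}]}}

```text
clock: 4.05
tool_pos: [0.5303, -0.027, 0.0375]
orientation: [-180.0, -0.0, -173.6]
force: [1.8, -6.5, -1.6]
opening: 0.0006
gripper_force: 3.4
```

Request:
{"api": "apply_moves", "payload": {"targets": [{"travel":[0,2,0],"roll":0,"jaw":0},{"travel":[0,1,0],"roll":0,"jaw":0},{"travel":[0,1,0],"roll":0,"jaw":0},{"travel":[0,0,0],"roll":0,"jaw":0}]}}

```text
clock: 4.45
tool_pos: [0.5298, -0.0238, 0.0376]
orientation: [-179.9, -0.0, -173.6]
force: [1.8, -6.5, -0.5]
opening: 0.0002
gripper_force: 3.3
```

Run:
```python
from h import *
o=st();print(unit(o['tool_pos']))
```

```text
{'clock': 4.45, 'tool_pos': [0.5298, -0.0238, 0.0376], 'orientation': [-179.9461, -0.0192, -173.5721], 'force': [1.7649, -6.4642, -0.533], 'opening': 0.0002, 'joint_pos': [18.6666, 20.6891, -31.8857, 0.0799, -37.4554, -102.3021]}
(np.float64(28.9), np.float64(34.9))
```

Request:
{"api": "apply_moves", "payload": {"targets": [{"travel":[0,1,0],"roll":0,"jaw":0},{"travel":[0,1,0],"roll":0,"jaw":0},{"travel":[0,1,0],"roll":0,"jaw":0},{"travel":[0,0,0],"roll":0,"jaw":0}]}}

```text
clock: 4.85
tool_pos: [0.5294, -0.0209, 0.0376]
orientation: [-179.9, -0.0, -173.6]
force: [3.2, -6.5, -0.7]
opening: 0.0003
gripper_force: 3.5
```

Request:
{"api": "apply_moves", "payload": {"targets": [{"travel":[0,1,0],"roll":0,"jaw":0},{"travel":[0,1,0],"roll":0,"jaw":0},{"travel":[0,0,0],"roll":0,"jaw":0}]}}

```text
clock: 5.15
tool_pos: [0.5292, -0.0189, 0.0376]
orientation: [-179.9, -0.0, -173.6]
force: [2.1, -7.1, 0.1]
opening: 0.0006
gripper_force: 3.6
```

Request:
{"api": "apply_moves", "payload": {"targets": [{"travel":[0,1,0],"roll":0,"jaw":0},{"travel":[0,1,0],"roll":0,"jaw":0},{"travel":[0,0,0],"roll":0,"jaw":0}]}}

```text
clock: 5.45
tool_pos: [0.529, -0.017, 0.0376]
orientation: [-179.9, -0.0, -173.6]
force: [2.0, -6.7, -0.3]
opening: 0.0004
gripper_force: 3.6
```

Request:
{"api": "apply_moves", "payload": {"targets": [{"travel":[0,1,0],"roll":0,"jaw":0},{"travel":[0,1,0],"roll":0,"jaw":0},{"travel":[0,0,0],"roll":0,"jaw":0}]}}

```text
clock: 5.75
tool_pos: [0.5287, -0.015, 0.0376]
orientation: [-179.9, -0.0, -173.6]
force: [2.5, -7.0, -0.9]
opening: 0.0004
gripper_force: 3.6
```

Request:
{"api": "apply_moves", "payload": {"targets": [{"travel":[0,1,0],"roll":0,"jaw":0},{"travel":[0,1,0],"roll":0,"jaw":0},{"travel":[0,0,0],"roll":0,"jaw":0}]}}

```text
clock: 6.05
tool_pos: [0.5286, -0.0141, 0.0376]
orientation: [-179.9, -0.1, -173.6]
force: [5.3, -16.0, -1.2]
opening: 0.0004
gripper_force: 7.8
```

Request:
{"api": "apply_moves", "payload": {"targets": [{"travel":[0,1,0],"roll":0,"jaw":0},{"travel":[0,1,0],"roll":0,"jaw":0},{"travel":[0,0,0],"roll":0,"jaw":0}]}}

```text
clock: 6.35
tool_pos: [0.5285, -0.0137, 0.0376]
orientation: [-179.8, -0.1, -173.6]
force: [9.4, -26.9, -3.4]
opening: 0.0006
gripper_force: 13.6
```

Run:
```python
from h import *
o=st();print(unit(o['tool_pos']));save('wrist','w2.png')
```

```text
{'clock': 6.35, 'tool_pos': [0.5285, -0.0137, 0.0376], 'orientation': [-179.7718, -0.0769, -173.5909], 'force': [9.3567, -26.9473, -3.4267], 'opening': 0.0006, 'joint_pos': [19.9369, 20.5775, -32.1726, 0.3357, -37.3785, -103.7947]}
(np.float64(28.7), np.float64(45.1))
```

View pics/w2.png

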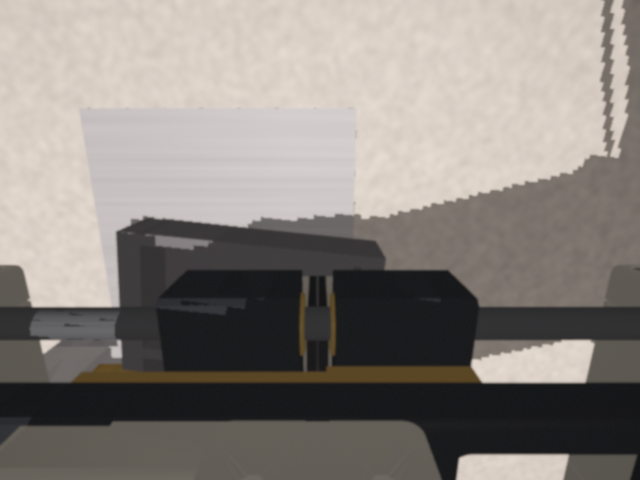

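The view shows the drawer slanted fully to +y: its front edge runs (120,230)-(385,258). The force has risen to 27 N, so this is the stop. Now the other side.

Request:
{"api": "apply_moves", "payload": {"targets": [{"travel":[0,-12,0],"roll":0,"jaw":0},{"travel":[0,-15,0],"roll":0,"jaw":0},{"travel":[0,-15,0],"roll":0,"jaw":0},{"travel":[0,-12,0],"roll":0,"jaw":0},{"travel":[0,-7,0],"roll":0,"jaw":0},{"travel":[0,-4,0],"roll":0,"jaw":0},{"travel":[0,-4,0],"roll":0,"jaw":0},{"travel":[0,-4,0],"roll":0,"jaw":0},{"travel":[0,-4,0],"roll":0,"jaw":0},{"travel":[0,0,0],"roll":0,"jaw":0}]}}

```text
clock: 7.4
tool_pos: [0.5376, -0.0863, 0.0377]
orientation: [180.0, 0.1, -173.5]
force: [0.8, 2.7, 0.6]
opening: 0.0006
gripper_force: 0.9
```

Request:
{"api": "apply_moves", "payload": {"targets": [{"travel":[0,-3,0],"roll":0,"jaw":0},{"travel":[0,-2,0],"roll":0,"jaw":0},{"travel":[0,-2,0],"roll":0,"jaw":0},{"travel":[0,-2,0],"roll":0,"jaw":0},{"travel":[0,-1,0],"roll":0,"jaw":0},{"travel":[0,-1,0],"roll":0,"jaw":0},{"travel":[0,0,0],"roll":0,"jaw":0}]}}

```text
clock: 8.1
tool_pos: [0.5388, -0.0966, 0.0379]
orientation: [180.0, 0.1, -173.5]
force: [1.3, 9.5, 2.0]
opening: 0.0005
gripper_force: 4.2
```

Run:
```python
from h import *
o=st();print(unit(o['tool_pos']))
```

```text
{'clock': 8.1, 'tool_pos': [0.5388, -0.0966, 0.0379], 'orientation': [179.9563, 0.0828, -173.5364], 'force': [1.2549, 9.5443, 1.976], 'opening': 0.0005, 'joint_pos': [10.3227, 21.8721, -29.6793, -0.0612, -38.363, -93.8112]}
(np.float64(29.7), np.float64(-38.5))
```

Request:
{"api": "apply_moves", "payload": {"targets": [{"travel":[0,-2,0],"roll":0,"jaw":0},{"travel":[0,-1,0],"roll":0,"jaw":0},{"travel":[0,-1,0],"roll":0,"jaw":0},{"travel":[0,-1,0],"roll":0,"jaw":0},{"travel":[0,0,0],"roll":0,"jaw":0}]}}

```text
clock: 8.6
tool_pos: [0.5394, -0.1015, 0.0379]
orientation: [180.0, 0.1, -173.5]
force: [1.4, 8.8, 1.4]
opening: 0.0005
gripper_force: 4.3
```

Request:
{"api": "apply_moves", "payload": {"targets": [{"travel":[0,-1,0],"roll":0,"jaw":0},{"travel":[0,-1,0],"roll":0,"jaw":0},{"travel":[0,-1,0],"roll":0,"jaw":0},{"travel":[0,0,0],"roll":0,"jaw":0}]}}

```text
clock: 9.0
tool_pos: [0.5395, -0.1026, 0.0378]
orientation: [179.8, 0.1, -173.5]
force: [-2.3, 23.2, 5.1]
opening: 0.0006
gripper_force: 12.5
```

Run:
```python
from h import *
o=st();print(unit(o['tool_pos']))
```

```text
{'clock': 9.0, 'tool_pos': [0.5395, -0.1026, 0.0378], 'orientation': [179.84, 0.102, -173.5329], 'force': [-2.2588, 23.1638, 5.0633], 'opening': 0.0006, 'joint_pos': [9.5689, 22.012, -29.3562, -0.2476, -38.5216, -92.9081]}
(np.float64(29.7), np.float64(-44.5))
```

Request:
{"api": "apply_moves", "payload": {"targets": [{"travel":[0,-1,0],"roll":0,"jaw":0},{"travel":[0,0,0],"roll":0,"jaw":0},{"travel":[0,14,0],"roll":0,"jaw":0},{"travel":[0,16,0],"roll":0,"jaw":0},{"travel":[0,16,0],"roll":0,"jaw":0},{"travel":[0,12,0],"roll":0,"jaw":0},{"travel":[0,6,0],"roll":0,"jaw":0},{"travel":[0,5,0],"roll":0,"jaw":0},{"travel":[0,4,0],"roll":0,"jaw":0},{"travel":[0,0,0],"roll":0,"jaw":0}]}}

```text
clock: 10.0
tool_pos: [0.5311, -0.0338, 0.0376]
orientation: [180.0, 0.0, -173.6]
force: [-0.0, -0.9, -0.1]
opening: 0.0005
gripper_force: 0.0
```

Run:
```python
from h import *
o=st();print(unit(o['tool_pos']))
```

```text
{'clock': 10.0, 'tool_pos': [0.5311, -0.0338, 0.0376], 'orientation': [180.0, 0.003, -173.5641], 'force': [-0.0293, -0.8816, -0.1413], 'opening': 0.0005, 'joint_pos': [17.4818, 20.8101, -31.6301, 0.0009, -37.5568, -101.0466]}
(np.float64(29.0), np.float64(24.8))
```

Request:
{"api": "apply_moves", "payload": {"targets": [{"travel":[0,3,0],"roll":0,"jaw":0},{"travel":[0,2,0],"roll":0,"jaw":0},{"travel":[0,2,0],"roll":0,"jaw":0},{"travel":[0,0,0],"roll":0,"jaw":0},{"travel":[0,-4,0],"roll":0,"jaw":0},{"travel":[0,-10,0],"roll":0,"jaw":0},{"travel":[0,-14,0],"roll":0,"jaw":0},{"travel":[0,-4,0],"roll":0,"jaw":0},{"travel":[0,0,0],"roll":0,"jaw":0}]}}

```text
clock: 10.9
tool_pos: [0.5337, -0.0599, 0.0374]
orientation: [180.0, -0.0, -173.7]
force: [-0.1, 0.2, 0.4]
opening: 0.0002
gripper_force: 0.0
```

Run:
```python
from h import *
o=st();print(unit(o['tool_pos']));save('wrist','w3.png')
```

```text
{'clock': 10.9, 'tool_pos': [0.5337, -0.0599, 0.0374], 'orientation': [179.9991, -0.019, -173.6652], 'force': [-0.0969, 0.2436, 0.3633], 'opening': 0.0002, 'joint_pos': [14.5203, 21.1923, -30.9922, -0.0058, -37.8341, -98.1809]}
(np.float64(28.7), np.float64(-1.4))
```

View pics/w3.png

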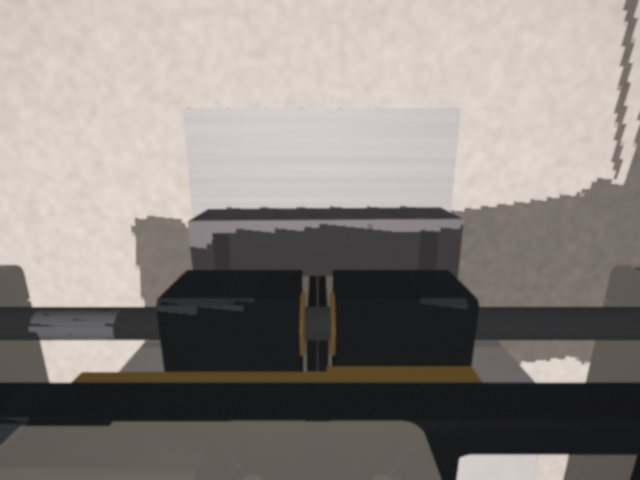

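The drawer now sits straight: its front edge is level, from (192,221) to (460,221). Next is the pull.

Request:
{"api": "apply_moves", "payload": {"targets": [{"travel":[5,0.5,0],"roll":0,"jaw":0},{"travel":[5,0.5,0],"roll":0,"jaw":0},{"travel":[4,0.5,0],"roll":0,"jaw":0},{"travel":[4,0,0],"roll":0,"jaw":0},{"travel":[4,0,0],"roll":0,"jaw":0},{"travel":[4,0,0],"roll":0,"jaw":0},{"travel":[4,0,0],"roll":0,"jaw":0},{"travel":[0,0,0],"roll":0,"jaw":0}]}}

```text
clock: 11.75
tool_pos: [0.5037, -0.0606, 0.0378]
orientation: [180.0, 0.0, -173.6]
force: [0.4, 0.3, 1.2]
opening: 0.0005
gripper_force: 0.4
```

Run:
```python
from h import *
o=st();print(unit(o['tool_pos']))
```

```text
{'clock': 11.75, 'tool_pos': [0.5037, -0.0606, 0.0378], 'orientation': [179.9933, 0.0357, -173.5571], 'force': [0.4223, 0.2714, 1.2119], 'opening': 0.0005, 'joint_pos': [15.3569, 18.9587, -34.8073, -0.0019, -36.1978, -98.9125]}
(np.float64(-1.1), np.float64(1.3))
```

Request:
{"api": "apply_moves", "payload": {"targets": [{"travel":[5,0,0],"roll":0,"jaw":0},{"travel":[5,0,0],"roll":0,"jaw":0},{"travel":[5,0,0],"roll":0,"jaw":0},{"travel":[5,0,0],"roll":0,"jaw":0},{"travel":[0,0,0],"roll":0,"jaw":0}]}}

```text
clock: 12.25
tool_pos: [0.4833, -0.063, 0.0378]
orientation: [180.0, -0.0, -173.6]
force: [1.8, 0.5, 2.2]
opening: 0.0006
gripper_force: 1.0
```

Request:
{"api": "apply_moves", "payload": {"targets": [{"travel":[6,0,0],"roll":0,"jaw":0},{"travel":[6,0,0],"roll":0,"jaw":0},{"travel":[6,0,0],"roll":0,"jaw":0},{"travel":[6,0,0],"roll":0,"jaw":0},{"travel":[6,0,0],"roll":0,"jaw":0},{"travel":[6,0,0],"roll":0,"jaw":0},{"travel":[5,0,0],"roll":0,"jaw":0},{"travel":[3,0,0],"roll":0,"jaw":0},{"travel":[0,0,0],"roll":0,"jaw":0}]}}

```text
clock: 13.15
tool_pos: [0.4397, -0.0679, 0.0377]
orientation: [180.0, -0.0, -173.6]
force: [3.0, 0.2, 2.4]
opening: 0.0002
gripper_force: 1.6
```

Run:
```python
from h import *
o=st();print(unit(o['tool_pos']));save('wrist','w4.png')
```

```text
{'clock': 13.15, 'tool_pos': [0.4397, -0.0679, 0.0377], 'orientation': [179.998, -0.017, -173.5664], 'force': [2.958, 0.2463, 2.3726], 'opening': 0.0002, 'joint_pos': [16.7588, 14.2495, -42.608, -0.0091, -33.1589, -100.3176]}
(np.float64(-65.6), np.float64(1.2))
```

View pics/w4.png

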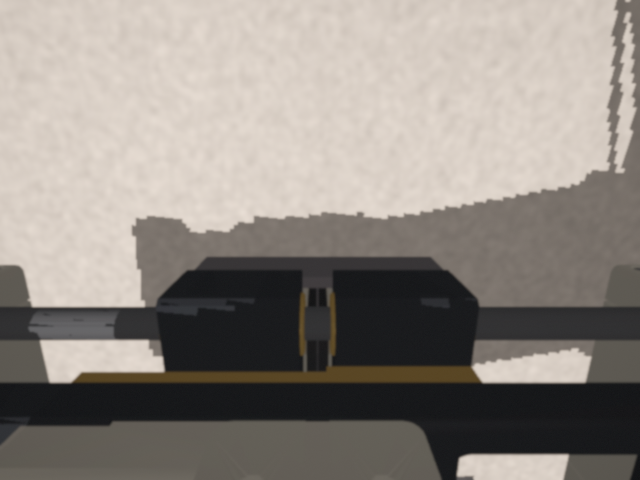

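The drawer has followed the fingers: its front wall is right in front of them at row 258. Now up and over to the lens.

Request:
{"api": "apply_moves", "payload": {"targets": [{"travel":[-4,0,0],"roll":0,"jaw":0},{"travel":[0,0,-20],"roll":0,"jaw":0},{"travel":[0,0,-35],"roll":0,"jaw":0},{"travel":[0,-10,-35],"roll":0,"jaw":0},{"travel":[4,-40,0],"roll":0,"jaw":20},{"travel":[4,-45,0],"roll":0,"jaw":40},{"travel":[4,-45,0],"roll":0,"jaw":70},{"travel":[4,-45,0],"roll":0,"jaw":70},{"travel":[4,-40,0],"roll":0,"jaw":70},{"travel":[2,-26,0],"roll":0,"jaw":70}]}}

```text
clock: 14.2
tool_pos: [0.4484, -0.3213, 0.1261]
orientation: [179.9, -0.2, -173.7]
force: [0.1, 0.9, -0.0]
opening: 0.0424
gripper_force: 0.0
```

Request:
{"api": "apply_moves", "payload": {"targets": [{"travel":[0,0,0],"roll":0,"jaw":70},{"travel":[0,0,0],"roll":0,"jaw":70}]}}

```text
clock: 14.4
tool_pos: [0.4487, -0.3193, 0.1261]
orientation: [179.9, -0.2, -173.7]
force: [-0.7, -0.6, -0.0]
opening: 0.0584
gripper_force: 0.0
```

Run:
```python
from h import *
o=st();save('wrist','w5.png');im=save('top','t5.png')[150:290,310:490,::-1]
w=cv2.imread('pics/w5.png')
cv2.imwrite('pics/m5.png',np.hstack([cv2.resize(w,(400,300)),cv2.resize(im,(386,300),interpolation=cv2.INTER_CUBIC)]))
tgt((.4495,-.3195),.1)
c=ctrl.calibration('wrist');H=np.array(c['hand_eye']);M=R.from_euler('xyz',o['orientation'],degrees=True).as_matrix()
p=H[:3,:3].T@(M.T@(np.array([.4495,-.3195,.022])-o['tool_pos'])-H[:3,3]);print(c['K']@p/p[2])
```

```text
{'clock': 14.4, 'tool_pos': [0.4487, -0.3193, 0.1261], 'orientation': [179.8777, -0.2113, -173.7008], 'force': [-0.7163, -0.6367, -0.0103], 'opening': 0.0584, 'joint_pos': [-15.0824, 15.5466, -24.1574, -0.0477, -50.5374, -68.5882]}
travel mm [ 0.  -1.  26.8]
[317.48269536 245.02726274   1.        ]
```

View pics/m5.png

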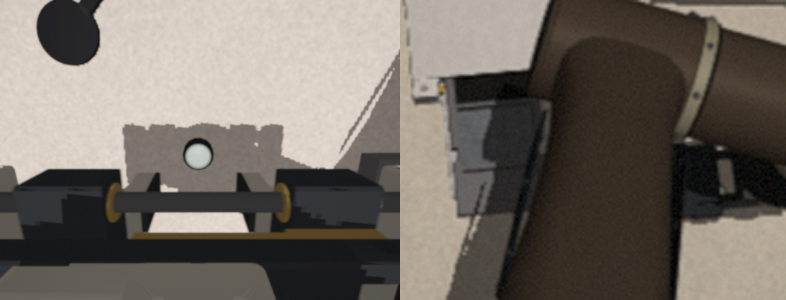

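The left half shows the lens centred at about (318,250) in full pixels, 3 mm nearer along tool -x, with the fingers straddling it. The right half shows the drawer open.

Request:
{"api": "apply_moves", "payload": {"targets": [{"travel":[-2,-1,35],"roll":0,"jaw":64},{"travel":[0,0,35],"roll":0,"jaw":64},{"travel":[0,0,20],"roll":0,"jaw":64},{"travel":[0,0,10],"roll":0,"jaw":64},{"travel":[0,0,0],"roll":0,"jaw":64},{"travel":[0,0,0],"roll":0,"jaw":45},{"travel":[0,0,0],"roll":0,"jaw":38},{"travel":[0,0,0],"roll":0,"jaw":32},{"travel":[0,0,0],"roll":0,"jaw":30},{"travel":[0,0,0],"roll":0,"jaw":30}]}}

```text
clock: 15.5
tool_pos: [0.4529, -0.3201, 0.0283]
orientation: [-180.0, 0.1, -173.6]
force: [-0.5, 1.7, 5.7]
opening: 0.0346
gripper_force: 30.0
```

Request:
{"api": "apply_moves", "payload": {"targets": [{"travel":[0,0,-10],"roll":0,"jaw":30},{"travel":[0,0,-20],"roll":0,"jaw":30},{"travel":[0,0,-20],"roll":0,"jaw":30},{"travel":[-8,20,0],"roll":0,"jaw":30},{"travel":[-11,29,0],"roll":0,"jaw":30},{"travel":[-11,29,0],"roll":0,"jaw":30},{"travel":[-11,29,0],"roll":0,"jaw":30},{"travel":[-11,29,0],"roll":0,"jaw":30},{"travel":[-11,29,0],"roll":0,"jaw":30},{"travel":[-11,29,0],"roll":0,"jaw":30}]}}

```text
clock: 16.5
tool_pos: [0.5046, -0.1178, 0.0783]
orientation: [-180.0, 0.0, -173.6]
force: [1.4, -0.7, -0.1]
opening: 0.0349
gripper_force: 30.0
```

Request:
{"api": "apply_moves", "payload": {"targets": [{"travel":[-11,29,0],"roll":0,"jaw":30},{"travel":[-7,20,0],"roll":0,"jaw":30},{"travel":[-3,8,0],"roll":0,"jaw":30},{"travel":[0,0,0],"roll":0,"jaw":30},{"travel":[0,0,0],"roll":0,"jaw":30}]}}

```text
clock: 17.0
tool_pos: [0.5185, -0.0604, 0.0777]
orientation: [-180.0, -0.0, -173.6]
force: [-0.8, 0.6, -1.7]
opening: 0.0347
gripper_force: 30.0
```

Run:
```python
from h import *
o=st();print(unit(o['tool_pos']));save('wrist','w6.png')
tgt(O+.014*ux+.0005*uy,.0395)
```

```text
{'clock': 17.0, 'tool_pos': [0.5185, -0.0604, 0.0777], 'orientation': [-179.999, -0.0189, -173.5656], 'force': [-0.8133, 0.6183, -1.722], 'opening': 0.0347, 'joint_pos': [14.9092, 16.6234, -30.8263, -0.0026, -42.5691, -98.4729]}
(np.float64(13.5), np.float64(-0.2))
travel mm [-0.5  1.  38.2]
```

View pics/w6.png

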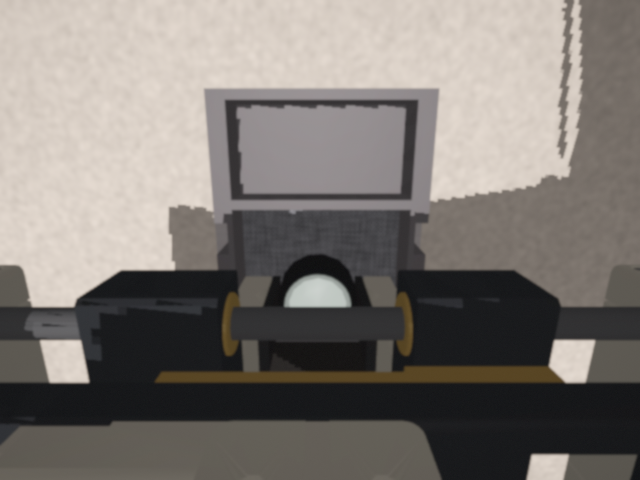

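The view shows the lens held between the fingers at (317,290), over the pocket. The drawer's front edge is at row 90 and the dividing wall at row 205.

Run:
```python
from h import *
o=ctrl.get_obs()
for uv in((205,89),(438,89),(226,209),(410,209)):
    p=wray(uv,.034,o);print(unit(p))
```

```text
(np.float64(-79.5), np.float64(-54.0))
(np.float64(-79.3), np.float64(55.8))
(np.float64(-22.2), np.float64(-48.0))
(np.float64(-22.1), np.float64(46.5))
```

Request:
{"api": "apply_moves", "payload": {"targets": [{"travel":[0,0.5,15],"roll":0,"jaw":30},{"travel":[0,0,10],"roll":0,"jaw":30},{"travel":[0,0,3],"roll":0,"jaw":30},{"travel":[0,0,0],"roll":0,"jaw":30}]}}

```text
clock: 17.45
tool_pos: [0.5182, -0.0601, 0.049]
orientation: [-180.0, -0.1, -173.6]
force: [0.3, -0.5, -1.0]
opening: 0.0347
gripper_force: 30.0
```

Request:
{"api": "apply_moves", "payload": {"targets": [{"travel":[0,0,4],"roll":0,"jaw":30},{"travel":[0,0,3],"roll":0,"jaw":30},{"travel":[0,0,2],"roll":0,"jaw":30},{"travel":[0,0,1.5],"roll":0,"jaw":30},{"travel":[0,0,0],"roll":0,"jaw":30}]}}

```text
clock: 17.95
tool_pos: [0.5187, -0.0594, 0.0389]
orientation: [-180.0, -0.0, -173.6]
force: [-0.3, 0.6, 0.1]
opening: 0.0348
gripper_force: 30.0
```

Request:
{"api": "apply_moves", "payload": {"targets": [{"travel":[0,0,1],"roll":0,"jaw":30},{"travel":[0,0,0],"roll":0,"jaw":36},{"travel":[0,0,0],"roll":0,"jaw":40},{"travel":[0,0,0],"roll":0,"jaw":46},{"travel":[0,0,0],"roll":0,"jaw":46},{"travel":[0,0,0],"roll":0,"jaw":46}]}}

```text
clock: 18.55
tool_pos: [0.5188, -0.0595, 0.0381]
orientation: [180.0, 0.0, -173.6]
force: [-0.4, -0.3, 1.2]
opening: 0.0458
gripper_force: 0.0
```

Request:
{"api": "apply_moves", "payload": {"targets": [{"travel":[0,0,-10],"roll":0,"jaw":46},{"travel":[0,0,-20],"roll":0,"jaw":46},{"travel":[0,0,-20],"roll":0,"jaw":46},{"travel":[15,0,0],"roll":0,"jaw":0},{"travel":[25,0,0],"roll":0,"jaw":0},{"travel":[25,0,0],"roll":0,"jaw":0},{"travel":[0,0,0],"roll":0,"jaw":0},{"travel":[0,0,0],"roll":0,"jaw":0},{"travel":[0,0,0],"roll":0,"jaw":0}]}}

```text
clock: 19.45
tool_pos: [0.4553, -0.0665, 0.0887]
orientation: [180.0, 0.1, -173.5]
force: [0.2, 0.5, -0.2]
opening: 0.0039
gripper_force: 0.0
```

Run:
```python
from h import *
o=st();print(unit(o['tool_pos']))
tgt(O-.050*ux+.0005*uy,.0375)
```

```text
{'clock': 19.45, 'tool_pos': [0.4553, -0.0665, 0.0887], 'orientation': [179.9984, 0.0874, -173.5438], 'force': [0.2486, 0.499, -0.2463], 'opening': 0.0039, 'joint_pos': [16.3352, 10.416, -37.815, 0.0201, -41.6827, -99.894]}
(np.float64(-50.0), np.float64(0.8))
travel mm [ 0.1 -0.3 51.2]
```

Request:
{"api": "apply_moves", "payload": {"targets": [{"travel":[0,0,20],"roll":0,"jaw":0},{"travel":[0,0,18],"roll":0,"jaw":0},{"travel":[0,0,10],"roll":0,"jaw":0},{"travel":[0,0,3],"roll":0,"jaw":0},{"travel":[-5,0,0],"roll":0,"jaw":0},{"travel":[-5,0,0],"roll":0,"jaw":0},{"travel":[-4,0,0],"roll":0,"jaw":0},{"travel":[-4,0,0],"roll":0,"jaw":0},{"travel":[-4,0,0],"roll":0,"jaw":0},{"travel":[0,0,0],"roll":0,"jaw":0}]}}

```text
clock: 20.45
tool_pos: [0.4755, -0.0645, 0.0372]
orientation: [-180.0, -0.1, -173.6]
force: [-2.2, -0.7, -2.6]
opening: 0.0005
gripper_force: 1.2
```

Request:
{"api": "apply_moves", "payload": {"targets": [{"travel":[-4,0,0],"roll":0,"jaw":0},{"travel":[-5,0,0],"roll":0,"jaw":0},{"travel":[-5,0,0],"roll":0,"jaw":0},{"travel":[-5,0,0],"roll":0,"jaw":0},{"travel":[-5,0,0],"roll":0,"jaw":0},{"travel":[-5,0,0],"roll":0,"jaw":0},{"travel":[-5,0,0],"roll":0,"jaw":0},{"travel":[-5,0,0],"roll":0,"jaw":0},{"travel":[-3,0,0],"roll":0,"jaw":0},{"travel":[0,0,0],"roll":0,"jaw":0}]}}

```text
clock: 21.45
tool_pos: [0.5186, -0.0594, 0.0371]
orientation: [-180.0, 0.0, -173.6]
force: [-0.5, -0.5, -1.3]
opening: 0.0009
gripper_force: 0.6
```

Run:
```python
from h import *
o=st();print(unit(o['tool_pos']))
```

```text
{'clock': 21.45, 'tool_pos': [0.5186, -0.0594, 0.0371], 'orientation': [-179.9969, 0.041, -173.5547], 'force': [-0.5315, -0.5269, -1.2664], 'opening': 0.0009, 'joint_pos': [15.0259, 20.0954, -32.9917, 0.0154, -36.8729, -98.5929]}
(np.float64(13.7), np.float64(0.7))
```

30 mm more to go, slowing toward the end.

Request:
{"api": "apply_moves", "payload": {"targets": [{"travel":[-5,0,0],"roll":0,"jaw":0},{"travel":[-5,0,0],"roll":0,"jaw":0},{"travel":[-5,0,0],"roll":0,"jaw":0},{"travel":[-4,0,0],"roll":0,"jaw":0},{"travel":[-3,0,0],"roll":0,"jaw":0},{"travel":[-3,0,0],"roll":0,"jaw":0},{"travel":[-2,0,0],"roll":0,"jaw":0},{"travel":[-2,0,0],"roll":0,"jaw":0},{"travel":[0,0,0],"roll":0,"jaw":0}]}}

```text
clock: 22.35
tool_pos: [0.5472, -0.0562, 0.037]
orientation: [180.0, 0.0, -173.6]
force: [-1.4, -1.1, -2.2]
opening: 0.0003
gripper_force: 0.9
```

Request:
{"api": "apply_moves", "payload": {"targets": [{"travel":[-1,0,0],"roll":0,"jaw":0},{"travel":[-1,0,0],"roll":0,"jaw":0},{"travel":[0,0,0],"roll":0,"jaw":0}]}}

```text
clock: 22.65
tool_pos: [0.5476, -0.0562, 0.0371]
orientation: [-180.0, -0.1, -173.6]
force: [-6.6, -0.6, 1.9]
opening: 0.0003
gripper_force: 2.7
```

Run:
```python
from h import *
o=st();print(unit(o['tool_pos']))
```

```text
{'clock': 22.65, 'tool_pos': [0.5476, -0.0562, 0.0371], 'orientation': [-179.9998, -0.1023, -173.5756], 'force': [-6.5991, -0.56, 1.8987], 'opening': 0.0003, 'joint_pos': [14.5201, 22.2405, -29.1951, -0.0227, -38.6657, -98.078]}
(np.float64(42.9), np.float64(0.7))
```

Request:
{"api": "apply_moves", "payload": {"targets": [{"travel":[-1,0,0],"roll":0,"jaw":0},{"travel":[-1,0,0],"roll":0,"jaw":0},{"travel":[0,0,0],"roll":0,"jaw":0}]}}

```text
clock: 22.95
tool_pos: [0.5503, -0.0559, 0.0371]
orientation: [-180.0, -0.0, -173.6]
force: [-4.1, -0.2, 2.0]
opening: 0.0006
gripper_force: 2.4
```

Request:
{"api": "apply_moves", "payload": {"targets": [{"travel":[8,0,0],"roll":0,"jaw":0},{"travel":[8,0,0],"roll":0,"jaw":0},{"travel":[0,0,-15],"roll":0,"jaw":0},{"travel":[0,0,-35],"roll":0,"jaw":0},{"travel":[0,0,-45],"roll":0,"jaw":0},{"travel":[0,0,-45],"roll":0,"jaw":0},{"travel":[0,0,0],"roll":0,"jaw":0},{"travel":[0,0,0],"roll":0,"jaw":0},{"travel":[0,0,0],"roll":0,"jaw":0}]}}

```text
clock: 23.85
tool_pos: [0.534, -0.0576, 0.1766]
orientation: [180.0, -0.0, -173.6]
force: [-0.7, 0.4, 0.5]
opening: 0.0005
gripper_force: 0.0
```

Run:
```python
from h import *
o=st();save('wrist','w7.png');print(unit(o['tool_pos']))
```

```text
{'clock': 23.85, 'tool_pos': [0.534, -0.0576, 0.1766], 'orientation': [179.9834, -0.0111, -173.5687], 'force': [-0.6611, 0.3815, 0.4998], 'opening': 0.0005, 'joint_pos': [14.7488, 11.0878, -22.5038, -0.0217, -56.4169, -98.3055]}
(np.float64(29.3), np.float64(0.8))
```

View pics/w7.png

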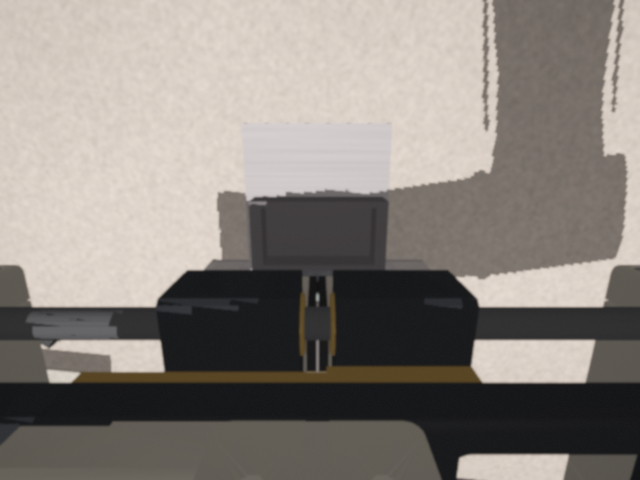

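The drawer sits straight: its front edge is at row 199 (252-386), with the plate's front edge at row 123 (243-391). I'll measure how far it is from shut.

Run:
```python
from h import *
o=ctrl.get_obs()
for uv,z in(((243,123),.006),((391,123),.006),((252,199),.034),((386,199),.034)):print(unit(wray(uv,z,o)))
```

```text
(np.float64(-55.0), np.float64(-60.8))
(np.float64(-55.0), np.float64(60.8))
(np.float64(3.5), np.float64(-51.3))
(np.float64(3.5), np.float64(54.3))
```

```bash
python3 -c "
from plant import ctrl
print(ctrl.close_job())"
```

```text
the job is handed in; nothing more can be done
None
```

I swung the drawer fully to both sides, pulled it open 80 mm, set the small lens in the pocket and pushed the drawer home. The job was handed in at about 24 s. The last view shows the drawer straight and within about 2 mm of shut, but I could not see the lens under the roof after shutting, and no verdict came back.

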